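# Dock and test the stop station of the sole-finishing machine

## Task

The cordless stop station of the sole-finishing machine has been left on the bench: set it upright in its steel cradle, either way round and fully home, and let go. Then test it there: push its mushroom button right down and take your hand off so that it stays down by itself, then take hold of the mushroom, twist it clockwise (seen from above) to its stop while it is still down, and after that draw it fully up again. Leave the station sitting home in the cradle, never tip it over, and do not shift the tin, the hammer or the shoe last.

Things in the scene. Friction and masses are not known exactly. Their poses are not given: they have to be found in the camera images.
- station: cordless stop station, loose, about 0.6 kg: a grey plastic box 100 mm long (its x), 56 mm wide (its y) and 60 mm high, with one mushroom button standing in the middle of its top. Origin: centre of its underside; z up. It can be lifted by its two long sides (56 mm apart); the mushroom then stands between the fingers, its top 26 mm above the box's top.
- stop_press (a joint): how far the mushroom is pushed down into the station, m: 0 fully up, 0.007 fully down. It moves at about 4 N either way and stays where it is left; it does not spring back up.
- stop_turn (a joint): how far the mushroom is twisted clockwise seen from above, rad: 0 at rest, 1.2 at its stop. A weak spring (about 0.05 N m) turns it back when let go. Twisting alone does not raise it: it is drawn up by hand.
- stop_top (a point): centre of the mushroom's flat top, on the axis of twist (this point's z is up). The head is round, 40 mm across for its lower 11 mm and 32 mm across for its upper 4 mm, 15 mm thick in all, on a 20 mm neck. Head up: top 86 mm and head's underside 71 mm above the station's underside; head down: 7 mm lower, which leaves 4 mm between head and box.
- cradle: cradle screwed to the bench, steel, an open shallow tray 122 mm long (its x) and 78 mm wide (its y) with a small screwed lug at each end; walls 6 mm thick, rim 20 mm above the bench. Its pocket is 110 x 66 mm and 15 mm deep. Origin: centre of its underside, on the bench.
- cradle_in (a point): centre of the cradle's pocket floor, 5 mm above the bench; x along the pocket's length. The station's underside rests here, centred, its x along this x (either way round).
- tin: bystander: steel tin with a paper label, 84 mm across, 110 mm high; origin at the centre of its underside. Leave alone.
- hammer: bystander: hammer lying on the bench, head towards its +x. Leave alone.
- shoe_last: bystander: wooden shoe last (foot form) about 195 mm long (its x), 76 mm wide, 85 mm high, standing on its sole; origin near the middle of its sole. Leave alone.
Mind the look-alikes: they are no part of the job. Several things look just like the station: the one meant starts farthest to the robot's left.

How it is judged (in metres and radians):
On the way, in this order (a step that is already met when the one before it is completed fails the run):
1. the station sits home in the cradle, upright, and is let go (horizontal distance between station and cradle_in below 0.01 m and z of station in the frame of cradle_in below 0.003 m and angle between the x axis of station and the x axis of cradle, either way round below 0.15 rad and angle between station's own z axis and vertical below 0.06 rad and contact force between the fingers and station below 0.3 N), for 0.2 s.
2. the mushroom is pushed right down and stays down with no finger on it, the station still home (all of step 1 and value of joint stop_press above 0.0055 m), for 0.2 s.
3. the mushroom, still down, is twisted clockwise to its stop, the station still home (horizontal distance between station and cradle_in below 0.01 m and z of station in the frame of cradle_in below 0.003 m and angle between the x axis of station and the x axis of cradle, either way round below 0.15 rad and angle between station's own z axis and vertical below 0.06 rad and value of joint stop_turn above 1 rad and value of joint stop_press above 0.0035 m), for 0.1 s.
At the end, for the whole second after the job is handed in: the station rests home in the cradle: underside less than 3 mm above the pocket floor, centre within 10 mm, long axis within 0.15 rad of the cradle's (either way round), tilted less than 0.06 rad, at rest; the mushroom is drawn up to within 2 mm of fully up (horizontal distance between station and cradle_in below 0.01 m and z of station in the frame of cradle_in below 0.003 m and angle between the x axis of station and the x axis of cradle, either way round below 0.15 rad and angle between station's own z axis and vertical below 0.06 rad and value of joint stop_press below 0.002 m and linear speed of station below 0.02 m/s); the robot touches nothing.
It fails at once if the station is tipped over (more than 0.6 rad) (angle between station's own z axis and vertical above 0.6 rad).
It fails at once if the tin is shifted more than 30 mm (distance of tin from where it was at the start of the episode above 0.03 m).
It fails at once if the hammer is shifted more than 30 mm (distance of hammer from where it was at the start of the episode above 0.03 m).
It fails at once if the shoe last is shifted more than 30 mm (distance of shoe_last from where it was at the start of the episode above 0.03 m).
It also fails if it takes over 67 s, if anything falls off the work surface, if the arm or the gripper's body presses on something with over 40 N, if the wrist force passes 120 N, or if a joint passes its speed limit or range.

## Robot

A 7-joint arm with a two-finger parallel gripper is mounted at the origin on the work surface. World frame = base frame: x ahead of the robot, y to its left, z up, the work surface at z = 0. Lengths are in mm, angles in rad, forces in N, time in s.
With the tool pointing down it reaches from about 400 to 900 mm from the base axis. Payload 5.6 kg.
Tool frame: the origin (TCP) lies midway between the tips of the shut fingers; the grasp point (between the pads) lies 19 mm behind it; z points along the fingers, y is the line along which they close (so a half turn about z gives the same grasp; the last joint's range is limited). The gripper opens to 92 mm and grips with 3 to 60 N. Pads are 20 mm wide; open, the fingers measure 128 mm over their backs; the gripper's body (75 mm by 189 mm) begins 69 mm behind the grasp point.
Start: joints at [-1.258, 0.468, -0.012, 1.603, 0.006, 1.071, -0.056], TCP at [226.462, 609.281, 214.592] pointing down, gripper open.
Joint ranges: [-2.53, 2.53], [-0.31, 2.02], [-1.57, 1.55], [0.28, 2.44], [-1.29, 4.43], [0.15, 1.84], [-2.92, 2.92]. Speed limits (rad/s): [2.57, 2.57, 3.14, 3.14, 3.14, 3.14, 3.14].

## Interface

Orientations are given as a rotation vector (axis times angle).
In Python, from cell import robot, grip, kin, viewer gives the robot as it stands. Calls block until the motion is done:
- robot.movep(position, orientation): joint-space move of the TCP to a pose.
- robot.servo_line(position, feed=150, rotation=None): straight line of the TCP; rotation=None keeps the orientation; feed is the mean speed in mm/s.
- robot.goto_joints(angles): joint-space move.
- grip(opening, newtons=None): opening from 0.0 (shut) to 1.0 (fully open); newtons is the grip in N (None keeps the last); returns when the fingers have stopped.
- robot.hold(seconds).
- kin.ik(position, orientation): joint angles nearest the present ones, or None.
- robot.observe(): the state.
- viewer.read_camera(name): name is "scene" or "top" or "wrist"; returns the picture (420x560x3 uint8, red, green, blue); there is no depth.
- viewer.camera_info(name): a dict with "camera_matrix" (3x3 intrinsics, pixels), "R" (3x3) and "t" (3): a world point X has camera coordinates R X + t. Camera axes: x right, y down, z forward; pixel columns grow to the right and rows downward; lengths in mm; the calibration is good to about 2 mm. A picture is of the moment at which its call begins: read the wrist's pose just before it. camera_info takes no time and is no camera call; for the wrist camera it gives the pose at the moment of the call.
A pose or a line that the arm cannot do raises robot.IKError and nothing moves.
- robot.job_done(): hands the job in; it is judged then, once.
Trained networks look in the newest picture that a camera, given by its name, has taken for a name from the list of things; names that differ only in an ending like _2 or _b are one class to them, and where a whole thing is asked for, a point or a joint stands for the part that bears it (a point fixed in the world has none). Each returns a list of dicts, best first, with "confidence" (0 to 1); they miss things now and then, are a little off and sometimes report something else, mostly with a low value. They report only what shows in the picture. A call takes as long as a camera call. They do not tell look-alikes from the thing itself.
- viewer.silhouettes(name, camera): "mask" (420x560 bool, what is visible of it).
- viewer.pinpoint(name, camera): "at" ([x, y, z] in mm, in the coordinates of the camera as it stood for that picture, good to about 4 mm: a listed point, or the origin of a listed thing).
The state is a dict: "t": time; "joints": joint angles; "joint_velocities": joint speeds; "joint_torque": joint torques, N m; "tcp_pos": TCP position; "tcp_rot": TCP orientation; "contact_force": force on the tool from outside, world axes, zero at the start; "wrist_torque": the same for the moment, N m; "grip_width": opening from 0.0 (shut) to 1.0 (fully open); "grip_force": force on a finger pad.
Only numpy, scipy, OpenCV 4.12 (cv2) and the standard library are available. Lean on these libraries where they do the work, as an engineer would, in place of code of your own. Each camera call takes 0.05 s, during which the arm holds its last target. There are 200 camera calls.

## Working session

There is one attempt and no reset: what is moved stays moved. The work goes in short steps, each a Python script; the robot and the scene stay as the last script left them, time stands still between calls to the robot, and variables do not carry over. Pictures are saved under pics/ and viewed, at most 10 in all, crops included, and the job is handed in when it is done.

```bash
ls; mkdir -p pics
cat > h.py <<'E'
import numpy as np, cv2
from cell import robot, grip, kin, viewer
from scipy.spatial.transform import Rotation as Ro
def w(p,info): # camera->world
    return np.array(info["R"]).T@(np.array(p)-np.array(info["t"]))
def find(name,cam):
    i=viewer.camera_info(cam)
    return [(round(d["confidence"],2),w(d["at"],i).round(1)) for d in viewer.pinpoint(name,cam)]
def proj(X,i):
    c=np.array(i["R"])@np.array(X)+np.array(i["t"]); u=np.array(i["camera_matrix"])@c; return u[:2]/u[2]
def snap(cam,fn):
    im=viewer.read_camera(cam); cv2.imwrite("pics/"+fn,im[:,:,::-1]); return im
E
python3 - <<'E'
from h import *
s=robot.observe(); print(s)
a=snap("scene","s1.png"); b=snap("top","t1.png"); cv2.imwrite("pics/st1.png",cv2.resize(np.hstack([a,b])[:,:,::-1],(800,300)))
for c in("scene","top"):
    for n in("station","stop_top","cradle_in","cradle","tin","hammer","shoe_last"): print(c,n,find(n,c))
E
```

```text
pics
{'t': 0.0, 'joints': array([-1.25799382,  0.46832459, -0.01158905,  1.60360825,  0.00603547,
        1.07141166, -0.05632867]), 'joint_velocities': array([-0.00042152, -0.00025788,  0.00017724,  0.00069576,  0.00240088,
       -0.00108745,  0.00010577]), 'joint_torque': array([-1.43529265e-03, -5.20566201e+01, -1.30218733e-02, -2.43753755e+01,
       -5.65442978e-02,  1.72842981e-02,  1.74402767e-04]), 'tcp_pos': array([226.30539339, 608.71727286, 213.68084932]), 'tcp_rot': array([-5.56059801e-01, -3.09183996e+00,  2.68934500e-03]), 'contact_force': array([-0.5525873 , -0.35824919, -0.03837346]), 'wrist_torque': array([-0.00741388, -0.03727754,  0.02096804]), 'grip_force': 0.0, 'grip_width': 1.0019982771238303}
scene station [(0.74, array([567.2, 149.9,  -2.4])), (0.68, array([351.1, -69.6,   1.5])), (0.62, array([ 4.055e+02,  7.110e+01, -3.000e-01]))]
scene stop_top [(0.73, array([349.2, -74.4,  88.5])), (0.7, array([565. , 155.8,  90. ])), (0.68, array([406.5,  71.6,  85.3]))]
scene cradle_in [(0.63, array([ 588.4, -163.6,    4.5]))]
scene cradle [(0.64, array([ 596.8, -157.2,    2.9]))]
scene tin [(0.81, array([780.5,  10.3,   1.3]))]
scene hammer [(0.67, array([482.4, 436.9,   3.7]))]
scene shoe_last []
top station [(0.93, array([4.08e+02, 7.15e+01, 4.00e-01])), (0.82, array([355.2, -71.7,  -3. ])), (0.62, array([567.7, 158.2,   3.7]))]
top stop_top [(0.62, array([410.1,  77.1,  89.7])), (0.6, array([351.4, -74.1,  88.3])), (0.52, array([568.9, 157.4,  89. ]))]
top cradle_in [(0.89, array([ 593.9, -158.3,    4.9]))]
top cradle [(0.77, array([ 590.3, -159.7,    0.8]))]
top tin [(0.61, array([780.5,  12.3,   1.4]))]
top hammer [(0.73, array([479.8, 442. ,   2.3]))]
top shoe_last [(0.87, array([ 592. , -450.1,   -3.5])), (0.29, array([ 591.9, -158.3,    1. ]))]
```

View pics/t1.png

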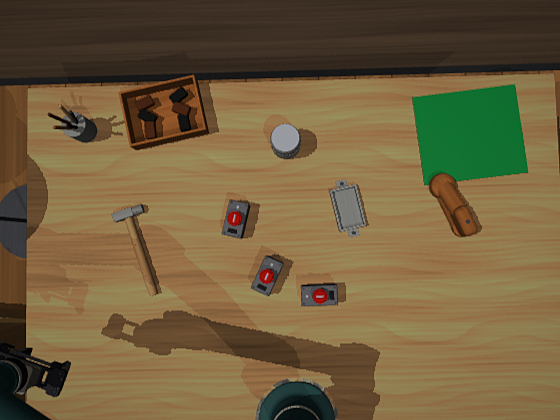

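View pics/s1.png

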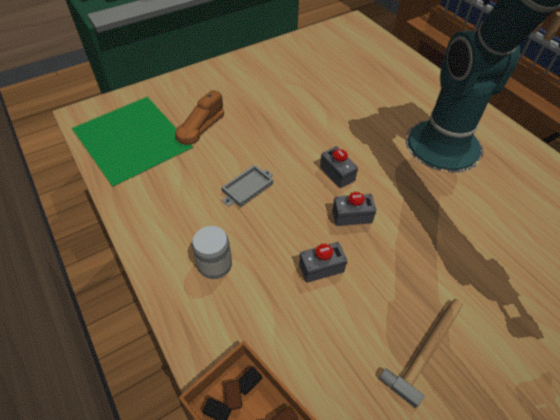

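Run:
```python
from h import *
s=robot.observe(); print(Ro.from_rotvec(s["tcp_rot"]).as_matrix().round(2))
i=viewer.camera_info("wrist");print(-np.array(i["R"]).T@i["t"], np.array(i["R"]).round(2))
i=viewer.camera_info("top")
for X in([567,157,0],[594,-158,0],[594,-58,0]): print(proj(X,i))
for n in("station","cradle"):
  for d in viewer.silhouettes(n,"top"):
    m=d["mask"].astype(np.uint8); c=np.argwhere(m)[:,::-1].astype(np.float32); print(n,d["confidence"],cv2.minAreaRect(c))
```

```text
[[-0.94  0.35  0.  ]
 [ 0.35  0.94  0.  ]
 [-0.    0.   -1.  ]]
[152.14137985 636.18789817 384.40647294] [[ 0.35  0.94  0.  ]
 [ 0.9  -0.33  0.28]
 [ 0.27 -0.1  -0.96]]
[237.66950477 219.84575401]
[346.39340438 207.93015685]
[311.74503654 208.75994732]
station 0.91 ((318.7281494140625, 294.0635986328125), (21.67292594909668, 36.20477294921875), 87.1375961303711)
station 0.73 ((235.47061157226562, 218.61767578125), (22.55581283569336, 36.865413665771484), 14.03624439239502)
station 0.57 ((266.4000244140625, 274.70001220703125), (20.124608993530273, 35.7770881652832), 26.56505012512207)
cradle 0.94 ((347.0588073730469, 207.23529052734375), (56.753334045410156, 27.163990020751953), 75.96376037597656)
```

The top view shows three stations. The leftmost, at pixel (235,218), is the target at about (567,157) with yaw about -14°. The cradle is at (347,207), about (593,-158), yaw about +14°. Next I'll look at both with the wrist camera from two places each.

```bash
cat >> h.py <<'E'
def rv(psi): # tool down, tool x at yaw psi (deg)
    p=np.radians(psi); c,s=np.cos(p),np.sin(p)
    return Ro.from_matrix([[c,s,0],[s,-c,0],[0,0,-1]]).as_rotvec()
def rays(px,i):
    R=np.array(i["R"]); d=(R.T@np.linalg.inv(i["camera_matrix"])@np.r_[px,1]); return -R.T@np.array(i["t"]),d/np.linalg.norm(d)
def tri(a):
    A=sum(np.eye(3)-np.outer(d,d) for o,d in a); b=sum((np.eye(3)-np.outer(d,d))@o for o,d in a); return np.linalg.solve(A,b)
E
python3 - <<'E'
from h import *
k=0
for nm,pt,c,psi in(("station","stop_top",(567,157),166),("cradle","cradle_in",(593,-158),194)):
  for dx,dy in((40,45),(-50,-40)):
    P=[c[0]+dx,c[1]+dy,230]
    robot.movep(P,rv(psi)); robot.hold(.3); s=robot.observe()
    i=viewer.camera_info("wrist"); k+=1; snap("wrist",f"w{k}.png")
    print(nm,P,s["tcp_pos"].round(1),s["joints"].round(2),round(s["t"],1))
    for n in(nm,pt):print(n,find(n,"wrist"))
    sil=viewer.silhouettes(nm,"wrist")
    for d in sil: print(d["confidence"],cv2.minAreaRect(np.argwhere(d["mask"])[:,::-1].astype(np.float32)))
    np.save(f"pics/i{k}.npy",dict(i),allow_pickle=True)
    np.save(f"pics/m{k}.npy",np.array([d["mask"] for d in sil]))
I=[cv2.imread(f"pics/w{k}.png") for k in(1,2,3,4)]
cv2.imwrite("pics/w.png",cv2.resize(np.vstack([np.hstack(I[:2]),np.hstack(I[2:])]),(800,600)))
E
```

```text
station [607, 202, 230] [606.8 202.5 230. ] [-0.51  0.44  0.19  1.63 -0.09  1.09  1.03] 3.2
station [(0.87, array([ 5.745e+02,  1.586e+02, -2.000e-01])), (0.65, array([404.9,  72.6,   2. ]))]
stop_top [(0.74, array([570.2, 158.6,  84.7]))]
0.68 ((223.0135040283203, 158.48611450195312), (107.78440856933594, 65.13087463378906), 89.21517944335938)
0.55 ((78.0, 36.0), (72.0, 100.0), 90.0)
0.36 ((521.3855590820312, 66.99118041992188), (139.07200622558594, 74.1603775024414), 86.2786865234375)
station [517, 117, 230] [517.4 117.7 229.7] [-0.46  0.25  0.21  1.89 -0.06  1.01  1.1 ] 4.3
station [(0.69, array([404.8,  72.5,   2.4])), (0.64, array([575.6, 161.8,  -3.3])), (0.63, array([353.1, -71.5,  -5. ]))]
stop_top [(0.65, array([409.9,  70. ,  85.3])), (0.57, array([570.4, 159.5,  86.2]))]
0.92 ((330.5296936035156, 222.37387084960938), (62.370948791503906, 106.92162322998047), 1.9414864778518677)
0.58 ((44.61107635498047, 54.73724365234375), (85.1801986694336, 114.16944122314453), 73.44293212890625)
cradle [633, -113, 230] [ 633.1 -111.7  230.2] [-0.07  0.44  0.26  1.62 -0.12  1.09  2.04] 5.8
cradle [(0.61, array([ 590.5, -164.1,    3.9]))]
cradle_in [(0.84, array([ 597.2, -165.9,    6.5]))]
0.57 ((241.5, 127.0), (160.0, 79.0), 90.0)
cradle [543, -198, 230] [ 543.7 -197.   229.7] [ 0.06  0.33  0.29  1.78 -0.11  1.04  2.2 ] 6.8
cradle [(0.74, array([ 596.3, -164.5,    2.6]))]
cradle_in [(0.61, array([ 597.7, -166.1,    6.1]))]
0.89 ((299.413818359375, 224.03448486328125), (75.40530395507812, 140.01467895507812), 4.763641834259033)
```

View pics/w.png

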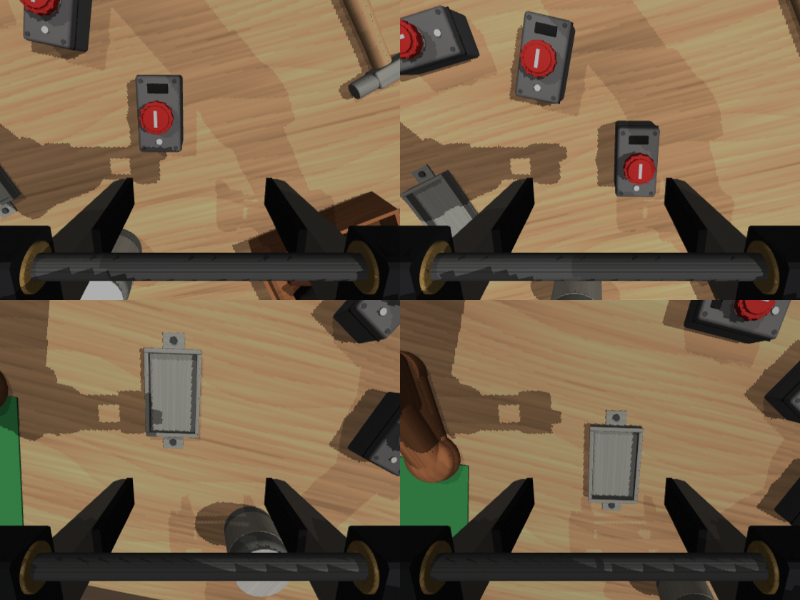

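The mosaic shows the station (panel pixels about (158,115) and (637,160)) and the cradle (about (172,390) and (613,463)), both almost aligned with the tool. I'll refine x, y, z and yaw by fitting the known outlines to the masks in both views.

```bash
cat > fit.py <<'E'
from h import *
from scipy.optimize import minimize
def hullmask(P,i):
    px=np.array([proj(p,i) for p in P]); h=cv2.convexHull((px*16).astype(np.float32)).astype(np.int32)
    m=np.zeros((420,560),np.uint8); cv2.fillConvexPoly(m,h,255,cv2.LINE_AA,4); return m/255.
def box(l,w,z0,z1): return np.array([[a*l/2,b*w/2,z] for a in(-1,1) for b in(-1,1) for z in(z0,z1)])
t=np.linspace(0,6.28,40)
MOD={"station":[box(100,56,0,60),np.c_[20*np.cos(t),20*np.sin(t),t*0+82]],"cradle":[box(122,78,0,20)]}
def fit(model,x0,views):
    def cost(x):
        R=Ro.from_euler("z",x[3],degrees=True).as_matrix(); c=0
        for m,i in views:
            h=np.max([hullmask(p@R.T+np.array([x[0],x[1],x[2]]),i) for p in MOD[model]],0)
            c+=1-np.minimum(h,m).sum()/np.maximum(h,m).sum()
        return c
    x0=np.array(x0,float); S=np.vstack([x0]+[x0+d for d in np.diag([5,5,5,4.])])
    r=minimize(cost,x0,method="Nelder-Mead",options=dict(initial_simplex=S,xatol=.05,fatol=1e-5)); return r.x.round(1),round(r.fun,3)
E
python3 - <<'E'
from fit import *
L=lambda k:(np.load(f"pics/i{k}.npy",allow_pickle=True).item(),np.load(f"pics/m{k}.npy"),cv2.imread(f"pics/w{k}.png"))
def sel(k,X):
    i,M,im=L(k); u,v=proj(X,i).astype(int); return [m for m in M if m[v,u]][0].astype(np.uint8),i,im
V=[];ra=[]
for k in(1,2):
    m,i,im=sel(k,[572,159,60]); V.append((m,i))
    h=cv2.cvtColor(im,cv2.COLOR_BGR2HSV); r=(((h[...,0]<8)|(h[...,0]>172))&(h[...,1]>150)&(h[...,2]>80)&(cv2.dilate(m,np.ones((5,5)))>0))
    c=np.argwhere(r)[:,::-1]; (cc,rad)=cv2.minEnclosingCircle(c.astype(np.float32)); print("red",cc,rad,c.mean(0)); ra.append(rays(c.mean(0),i))
print("head tri (mid head ~80)",tri(ra).round(1))
print(fit("station",[572,159,0,-14],V),[fit("station",[572,159,0,-14],[v]) for v in V])
V=[]
for k in(3,4):
    m,i,im=sel(k,[597,-165,5]); m=cv2.morphologyEx(m,cv2.MORPH_OPEN,np.ones((41,41))) if 0 else cv2.morphologyEx(m,cv2.MORPH_OPEN,np.ones((1,35))); V.append((m,i))
print(fit("cradle",[597,-165,0,14],V),[fit("cradle",[597,-165,0,14],[v]) for v in V])
E
```

```text
red (218.0, 165.0) 24.186872482299805 [218.4474359  164.39294872]
red (334.8529357910156, 236.85293579101562) 22.427412033081055 [335.01156515 236.37779491]
head tri (mid head ~80) [569.1 157.5  79.4]
(array([570.7, 156.8,  -7.3, -13.8]), np.float64(0.084)) [(array([570.8, 155.3, -12.9, -14.6]), np.float64(0.021)), (array([575.2, 157.8, -15.3, -14.3]), np.float64(0.02))]
(array([ 596.8, -161. ,   -5.6,   12. ]), np.float64(0.053)) [(array([ 597.1, -161.7,   -8.4,   12. ]), np.float64(0.023)), (array([ 597.3, -160.4,   -6.9,   12. ]), np.float64(0.023))]
```

Run:
```python
from fit import *
L=lambda k:(np.load(f"pics/i{k}.npy",allow_pickle=True).item(),np.load(f"pics/m{k}.npy"))
from scipy.optimize import minimize
V=[]
for k in(3,4):
    i,M=L(k); m=cv2.morphologyEx(M[0].astype(np.uint8),cv2.MORPH_OPEN,np.ones((1,35))); V.append((m,i))
def cost(x,V):
    R=Ro.from_euler("z",x[2],degrees=True).as_matrix();c=0
    for m,i in V:
        h=hullmask(box(122+x[3],78+x[3],0,20)@R.T+[x[0],x[1],0],i); c+=1-np.minimum(h,m).sum()/np.maximum(h,m).sum()
    return c
for v in(V,V[:1],V[1:]):
    x0=np.array([597,-163,12,0.]); r=minimize(cost,x0,args=(v,),method="Nelder-Mead",options=dict(initial_simplex=np.vstack([x0]+[x0+d for d in np.diag([5,5,4,3.])]),xatol=.05,fatol=1e-5)); print(r.x.round(1),r.fun)
# grasp
grip(1.0); robot.movep([569.5,157.2,140],rv(166)); robot.servo_line([569.5,157.2,30],feed=120); robot.hold(.2)
print(robot.observe()["tcp_pos"],robot.observe()["contact_force"])
grip(0.0,30); s=robot.observe(); print(s["grip_width"]*92,s["grip_force"],s["contact_force"])
robot.servo_line([569.5,157.2,130],feed=80); robot.hold(.3); s=robot.observe(); print(s["grip_width"]*92,s["grip_force"],s["contact_force"],s["wrist_torque"],s["t"])
j=s["joints"]; print(j.round(2)); snap("wrist","g1.png")
print(find("stop_top","wrist"),find("station","wrist"))
```

```text
[ 595.7 -161.2   12.    -1.9] 0.05093865281757537
[ 596.4 -161.1   11.9   -2.2] 0.02029063546644405
[ 595.  -161.4   12.    -1.6] 0.023604713189067872
[570.00011947 157.39389897  30.7506301 ] [0.27940042 1.03736536 0.16521696]
55.97731360420652 29.988216161727905 [-0.32447047  0.46769588 -0.56768691]
56.05258428979069 29.987658262252808 [ 1.1435536   0.53289141 -5.51579355] [ 0.01564553 -0.0732024   0.00850464] 12.2417
[-0.49  0.47  0.21  1.83 -0.13  0.85  1.11]
[(0.61, array([571.2, 157.2, 187.5]))] [(0.61, array([573.6, 157. ,  98.4]))]
```

View pics/g1.png

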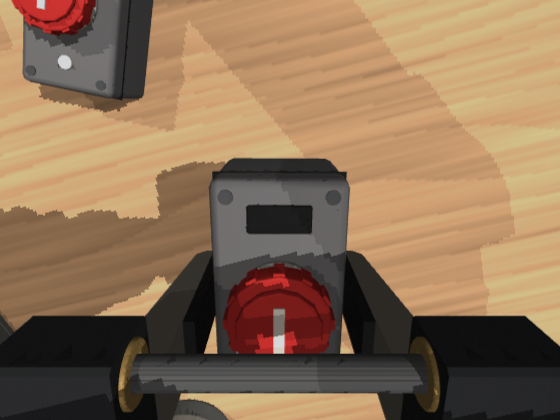

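The station is held firmly (56.0 mm wide, about 5.9 N) and centred in the fingers. Before placing, I'll compute where it sits along the tool and check the cradle fit with an overlay.

Run:
```python
from fit import *
i=viewer.camera_info("wrist"); s=robot.observe(); T=s["tcp_pos"]; R=Ro.from_rotvec(s["tcp_rot"]).as_matrix()
def on(px,z):
    o,d=rays(px,i); return R.T@(o+d*(z-o[2])/d[2]-T)
z=T[2]+30.7
print("end edge",on((280,177),z).round(1),"corners",on((211,182),z).round(1),on((348,182),z).round(1))
print("expected px of head-top centre",proj(T+R@np.array([0,0,-(86-30.7)]),i), "edge@50",proj(T+R@np.array([50,0,-29.3]),i))
out=[]
for k in(3,4):
    i=np.load(f"pics/i{k}.npy",allow_pickle=True).item(); im=cv2.imread(f"pics/w{k}.png")
    c=proj([596,-161.2,10],i); x0,y0=(c-[65,90]).astype(int); F=4
    cr=cv2.resize(im[max(y0,0):y0+180,x0:x0+100+30],None,fx=3.05,fy=3.05,interpolation=cv2.INTER_CUBIC); y0=max(y0,0)
    Q=Ro.from_euler("z",12,degrees=True).as_matrix()
    for l,w_,zz,col in((122,78,20,(0,255,0)),(110,66,20,(255,255,0)),(110,66,5,(0,0,255))):
        P=np.array([[l/2,w_/2,zz],[-l/2,w_/2,zz],[-l/2,-w_/2,zz],[l/2,-w_/2,zz]])@Q.T+[596,-161.2,0]
        px=np.array([(proj(p,i)-[x0,y0]+.5)*3.05 for p in P]).astype(np.int32); cv2.polylines(cr,[px],True,col,1)
    out.append(cv2.copyMakeBorder(cr,0,600-cr.shape[0] if cr.shape[0]<600 else 0,0,0,cv2.BORDER_CONSTANT)[:600])
cv2.imwrite("pics/ov.png",np.hstack(out)[:, :800])
```

```text
end edge [ 51.2  -0.2 -30.7] corners [ 49.2 -26.5 -30.7] [ 49.2  25.8 -30.7]
expected px of head-top centre [280.51795493 332.30904936] edge@50 [280.43464512 179.27033604]
```

View pics/ov.png

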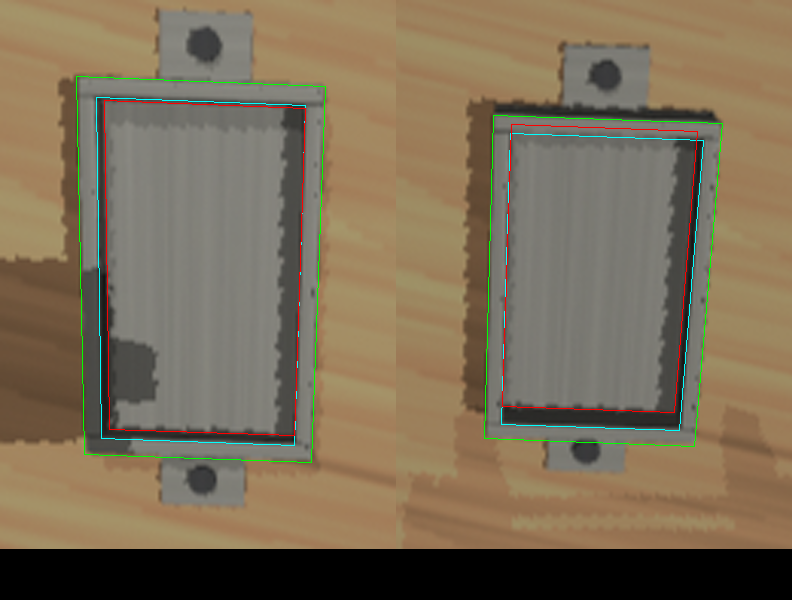

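The overlay matches the rim and pocket in both views to about 1 mm: cradle at (596,-161.2), yaw 12°. Next step is placing the station.

Run:
```python
from h import *
P=np.array([596,-161.2])
robot.movep([*P,130],rv(192)); robot.servo_line([*P,65],feed=100); robot.hold(.3)
s=robot.observe(); print(s["tcp_pos"],s["joints"].round(2),s["contact_force"]); f0=s["contact_force"]
for z in(52,46,42,40,38,37,36,35.5,35,34.5):
    robot.servo_line([*P,z],feed=40); robot.hold(.1); s=robot.observe(); d=s["contact_force"]-f0; print(z,s["tcp_pos"].round(1),d.round(1))
    if np.linalg.norm(d)>8: break
print(s["t"])
```

```text
[ 596.33006251 -161.27275385   65.59097452] [ 0.09  0.59  0.16  1.8  -0.13  0.76  2.1 ] [-0.14681662  0.90413791 -6.07923173]
52 [ 596.1 -161.3   52. ] [-0.4  0.4  0.8]
46 [ 596.  -161.2   45.9] [ 0.3 -0.5  0.6]
42 [ 596.  -161.2   41.9] [ 1.2 -0.8  1.1]
40 [ 596.  -161.2   40. ] [ 0.9 -0.7  0.7]
38 [ 596.  -161.2   37.9] [-0.4 -0.3  1.1]
37 [ 596.  -161.2   37. ] [ 0.2 -0.5  1.9]
36 [ 596.  -161.2   36. ] [-0.6 -0.7  1.5]
35.5 [ 596.  -161.2   35.5] [-0.  -1.5  0.1]
35 [ 596.1 -161.2   35. ] [-0.4 -1.5  0.2]
34.5 [ 596.1 -161.2   35. ] [-2.2 -0.1  9. ]
18.4833
```

Contact at tip z of about 35, which matches the pocket floor at 5 mm. Next I'll release, back off and look.

Run:
```python
from h import *
P=np.array([596,-161.2])
robot.servo_line([*P,35],feed=40); grip(1.0); robot.hold(.3); robot.servo_line([*P,180],feed=200); robot.hold(.3)
s=robot.observe(); print(s["t"],s["contact_force"],s["grip_width"])
i=viewer.camera_info("wrist"); im=snap("wrist","p1.png"); print(find("stop_top","wrist"),find("station","wrist"))
out=im[:,:,::-1].copy()
Q=Ro.from_euler("z",12,degrees=True).as_matrix()
P3=np.r_[P,0]
def poly(l,w_,z,col):
    A=np.array([[l/2,w_/2,z],[-l/2,w_/2,z],[-l/2,-w_/2,z],[l/2,-w_/2,z]])@Q.T+P3
    cv2.polylines(out,[np.array([proj(p,i) for p in A]).astype(np.int32)],True,col,1)
poly(100,56,65,(0,255,0)); poly(110,66,20,(255,255,0))
t=np.linspace(0,6.28,40)
for r,z in((16,91),(20,87)): cv2.polylines(out,[np.array([proj(P3+[r*np.cos(a),r*np.sin(a),z],i) for a in t]).astype(np.int32)],True,(255,0,0),1)
cv2.imwrite("pics/p1o.png",cv2.resize(out[60:,100:460],None,fx=1.6,fy=1.6))
```

```text
20.8917 [ 0.49021137 -0.6224391   0.14638418] 0.9984130453326733
[(0.64, array([ 595.7, -157.1,   92.4]))] [(0.61, array([ 603.1, -160.2,    7.1]))]
```

View pics/p1o.png

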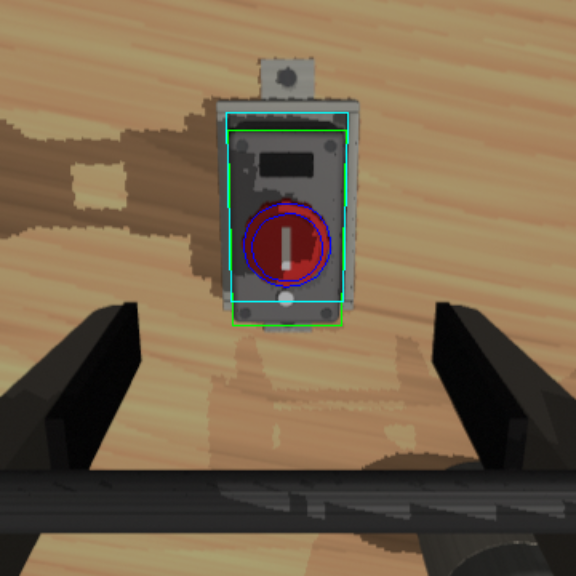

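The station sits home in the cradle with its mushroom at the expected place, pixel (287,245) in the crop. Next I'll press it down.

Run:
```python
from h import *
P=np.array([596,-161.2])
grip(0.0); robot.servo_line([*P,100],feed=120); robot.hold(.3); f0=robot.observe()["contact_force"]
for z in(95,92,90,88,86,85,84,83.5,83):
    robot.servo_line([*P,z],feed=25); robot.hold(.1); s=robot.observe(); d=s["contact_force"]-f0; print(z,s["tcp_pos"].round(1),d.round(1))
    if d[2]>14: break
robot.servo_line([*P,170],feed=150); grip(1.0); robot.hold(.2); print(robot.observe()["t"])
i=viewer.camera_info("wrist"); im=snap("wrist","q1.png"); print(find("stop_top","wrist"))
h=cv2.cvtColor(im,cv2.COLOR_RGB2HSV); r=(((h[...,0]<8)|(h[...,0]>172))&(h[...,1]>150)&(h[...,2]>60)).astype(np.uint8)
n,l,st,c=cv2.connectedComponentsWithStats(r)
for k in range(1,n):
    if st[k,4]>400: print(st[k],c[k])
for dz in(0,7): print(proj([*P,86-dz],i), proj([596+20*np.cos(np.radians(12)),-161.2+20*np.sin(np.radians(12)),82-dz],i),proj([596-20*np.cos(np.radians(12)),-161.2-20*np.sin(np.radians(12)),82-dz],i))
```

```text
95 [ 596.  -161.2   94.9] [-0.5  1.3  0.8]
92 [ 596.  -161.2   91.9] [0.1 0.3 0.9]
90 [ 596.2 -161.3   90.1] [-0.5  0.8  1.1]
88 [ 596.3 -161.4   88.1] [-0.2  0.3  2.1]
86 [ 596.1 -161.3   85.9] [-0.  -0.5  2.7]
85 [ 596.2 -161.2   85. ] [ 0.3 -0.1  2.6]
84 [ 596.2 -161.2   84.4] [-0.5 -0.7  6. ]
83.5 [ 596.2 -161.3   84.4] [-1.4 -0.4  9.1]
83 [ 596.3 -161.3   84.3] [-2.1  1.1 11.2]
29.0833
[(0.58, array([ 596.4, -160.9,   85.2]))]
[ 251  185   56   55 2110] [278.82464455 211.42748815]
[280.03319569 216.11277492] [279.97085685 240.25788837] [280.05916499 187.56458559]
[280.00010222 213.25900832] [279.94036127 236.9257257 ] [280.02520407 185.39923774]
```

The button bottomed at 84.3 mm, as expected. Now I'll grip the head and twist clockwise in steps.

Run:
```python
from h import *
P=np.array([596,-161.2])
robot.servo_line([*P,100],feed=120); robot.servo_line([*P,67.3],feed=40); robot.hold(.2); s=robot.observe(); print(s["tcp_pos"],s["contact_force"])
grip(0.0,15); robot.hold(.2); s=robot.observe(); print(s["grip_width"]*92,s["grip_force"],s["contact_force"].round(1),s["wrist_torque"].round(3))
for a in(.2,.4,.6,.8,1.0,1.1,1.17):
    robot.movep([*P,67.3],rv(192-np.degrees(a))); robot.hold(.05); s=robot.observe(); print(a,s["tcp_pos"].round(1),s["contact_force"].round(1),s["wrist_torque"].round(3),round(s["t"],1))
robot.hold(.3); s=robot.observe(); print(s["grip_width"]*92,s["joints"].round(2))
i=viewer.camera_info("wrist"); im=snap("wrist","r1.png"); out=im[:,:,::-1].copy()
Q=Ro.from_euler("z",12,degrees=True).as_matrix()
A=np.array([[50,28,65],[-50,28,65],[-50,-28,65],[50,-28,65]])@Q.T+[*P,0]
cv2.polylines(out,[np.array([proj(p,i) for p in A]).astype(np.int32)],True,(0,255,0),1); cv2.imwrite("pics/r1o.png",out)
```

```text
[ 596.18276069 -161.2424189    67.586513  ] [ 0.08642531 -0.85679886 -0.24487454]
39.573256829139105 15.000002235174179 [ 0.2 -0.2 -0.3] [0.014 0.016 0.024]
0.2 [ 596.  -161.3   67.3] [ 0.3 -1.5  0.3] [-0.157 -0.026 -0.005] 32.5
0.4 [ 596.  -161.4   67.3] [ 0.6 -1.2 -0.8] [-0.258 -0.035  0.013] 32.8
0.6 [ 595.9 -161.4   67.3] [-0.2 -1.2  0.8] [-0.353  0.064  0.075] 33.1
0.8 [ 595.9 -161.3   67.3] [-0.3 -1.5  0.5] [-0.263  0.222  0.006] 33.5
1.0 [ 595.9 -161.1   67.3] [-1.4 -0.7  0.7] [-0.242  0.3    0.071] 33.8
1.1 [ 595.9 -161.1   67.3] [-1.   0.   0.6] [-0.163  0.381  0.003] 34.1
1.17 [ 595.9 -161.1   67.3] [-1.7  0.2  2. ] [-0.141  0.472  0.103] 34.4
39.2496344933546 [-0.13  0.62  0.46  1.81 -0.37  0.79  1.13]
```

View pics/r1o.png

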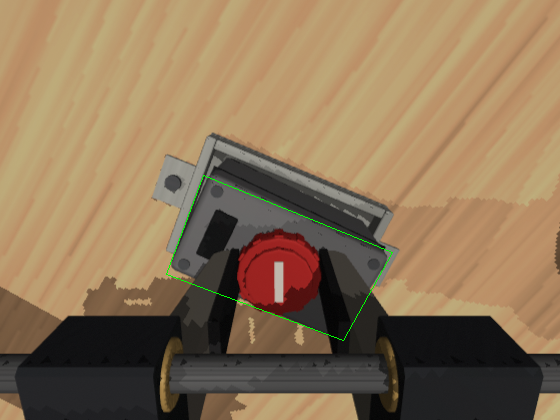

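The stripe on the head has followed the gripper (it still points up the image at (279,280)) and the box still matches its outline. So the head is twisted and the station is home. Next I'll nudge it to the stop, draw it up slowly, release and check.

Run:
```python
from h import *
P=np.array([596,-161.2]); r=rv(192-np.degrees(1.2))
robot.movep([*P,67.3],r); robot.hold(.3); s=robot.observe(); print(s["wrist_torque"].round(3),s["contact_force"].round(1)); f0=s["contact_force"]
for u in(1,2,3,4,5,6,6.6):
    robot.servo_line([*P,67.3+u],feed=8); robot.hold(.1); s=robot.observe(); print(u,s["tcp_pos"].round(1),(s["contact_force"]-f0).round(1),round(s["grip_width"]*92,2))
grip(1.0); robot.hold(.2); robot.servo_line([*P,180],feed=120); robot.movep([*P,180],rv(192)); robot.hold(.3); print(robot.observe()["t"])
i=viewer.camera_info("wrist"); im=snap("wrist","u1.png"); print(find("stop_top","wrist"),find("station","wrist"))
out=im[:,:,::-1].copy(); t=np.linspace(0,6.28,60)
for r_,z,c in((20,87,(255,0,0)),(20,80,(0,255,0)),(16,91,(255,0,0)),(16,84,(0,255,0))): cv2.polylines(out,[np.array([proj([P[0]+r_*np.cos(a),P[1]+r_*np.sin(a),z],i) for a in t]).astype(np.int32)],True,c,1)
Q=Ro.from_euler("z",12,degrees=True).as_matrix()
A=np.array([[50,28,65],[-50,28,65],[-50,-28,65],[50,-28,65]])@Q.T+[*P,0]
cv2.polylines(out,[np.array([proj(p,i) for p in A]).astype(np.int32)],True,(0,255,0),1)
h=cv2.cvtColor(im,cv2.COLOR_RGB2HSV); m=(((h[...,0]<8)|(h[...,0]>172))&(h[...,1]>150)&(h[...,2]>60)).astype(np.uint8)
n,l,st,c=cv2.connectedComponentsWithStats(m)
print([(st[k],c[k]) for k in range(1,n) if st[k,4]>400])
cv2.imwrite("pics/u1o.png",cv2.resize(out[60:,100:460],None,fx=1.6,fy=1.6))
```

```text
[-0.049  0.675  0.059] [-3.1 -0.6  2.1]
1 [ 596.1 -160.8   67.9] [ 3.3  1.  -6.6] 39.24
2 [ 595.9 -161.    69.2] [ 1.7  1.3 -7. ] 39.51
3 [ 596.  -161.1   70.4] [ 2.4  2.8 -5.1] 39.47
4 [ 596.  -161.1   71.4] [ 2.7  1.1 -5.7] 39.04
5 [ 596.  -161.2   72.3] [ 2.7  2.2 -6.7] 39.77
6 [ 596.  -161.2   73.3] [ 2.2  1.8 -6. ] 39.8
6.6 [ 596.  -161.2   73.9] [ 3.5  1.5 -6.5] 39.31
41.3083
[] [(0.7, array([ 602.4, -160.5,    5.3]))]
[(array([ 253,  185,   55,   53, 2032], dtype=int32), array([280.05708661, 210.55511811]))]
```

View pics/u1o.png

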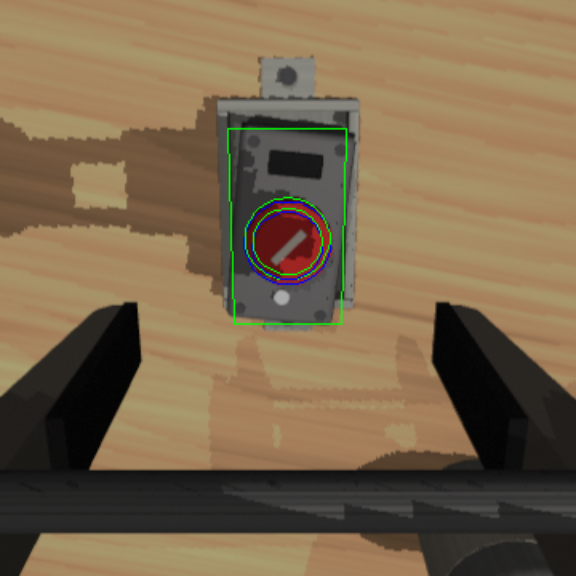

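The station is still in the pocket but yawed a few degrees clockwise. From this one view I can't tell whether the head is up or down. I'll triangulate the stripe on the head and the lamp and window on the box from two wrist positions.

```bash
cat > chk.py <<'E'
from fit import *
P=np.array([596,-161.2])
def feats(im,i):
    f={}; h=cv2.cvtColor(im,cv2.COLOR_RGB2HSV)
    red=(((h[...,0]<8)|(h[...,0]>172))&(h[...,1]>150)&(h[...,2]>60)).astype(np.uint8)
    n,l,st,c=cv2.connectedComponentsWithStats(red); u,v=proj([*P,86],i)
    k=min((k for k in range(1,n) if st[k,4]>300),key=lambda k:np.hypot(*(c[k]-[u,v])))
    hull=np.zeros_like(red); cv2.fillConvexPoly(hull,cv2.convexHull(np.argwhere(l==k)[:,::-1].astype(np.int32)),1)
    hull_in=cv2.erode(hull,np.ones((7,7)))
    w_=(hull_in>0)&(h[...,1]<90)&(h[...,2]>90); pts=np.argwhere(w_)[:,::-1]
    f["head"]=np.argwhere(hull)[:,::-1].mean(0); f["stripe"]=pts.mean(0); f["ang"]=cv2.minAreaRect(pts.astype(np.float32))
    sil=[d["mask"] for d in viewer.silhouettes("station","wrist") if d["mask"][int(v),int(u)]]; f["sil"]=sil[0].astype(np.uint8) if sil else None
    q=proj([*P,65],i); yy,xx=np.mgrid[:420,:560]
    g=h[...,2]
    for nm,mm in(("win",(g<35)),("lamp",(h[...,1]<60)&(g>150))):
        n,l,st,c=cv2.connectedComponentsWithStats((mm&(np.hypot(xx-q[0],yy-q[1])<75)&(hull==0)).astype(np.uint8))
        f[nm]=[(c[k].round(1),st[k,4]) for k in range(1,n) if st[k,4]>15]
    return f
def check(tag):
    F=[]
    for k,(a,b) in enumerate(((45,55),(45,-55),(-60,0))):
        robot.movep([P[0]+a,P[1]+b,190],rv(192)); robot.hold(.4); i=viewer.camera_info("wrist"); im=snap("wrist",f"{tag}{k}.png")
        F.append((feats(im,i),i))
    for n in("head","stripe"): print(n,tri([rays(f[n],i) for f,i in F]).round(1))
    for f,i in F: print(f["ang"],"win",f["win"],"lamp",f["lamp"])
    V=[(f["sil"],i) for f,i in F if f["sil"] is not None]; print(fit("station",[*P,5,10],V)); print(robot.observe()["t"])
E
python3 -c "
from chk import *
check('c')"
```

```text
head [ 595.8 -161.1   83.7]
stripe [ 596.2 -161.1   91. ]
((218.83030700683594, 136.43666076660156), (5.852252960205078, 27.646848678588867), 42.273685455322266) win [(array([226.5,  87.7]), np.int32(527)), (array([255.8, 184.9]), np.int32(29))] lamp []
((365.5000305175781, 167.00001525878906), (4.949747085571289, 27.577163696289062), 45.0) win [(array([320.8, 149.6]), np.int32(852)), (array([365.4, 117.7]), np.int32(489))] lamp [(array([352.1, 203.4]), np.int32(62))]
((264.7500305175781, 280.7500305175781), (4.949747562408447, 24.041629791259766), 45.0) win [(array([271.4, 203.5]), np.int32(865)), (array([234. , 223.5]), np.int32(16)), (array([269.7, 230. ]), np.int32(376))] lamp [(array([262.4, 303. ]), np.int32(45))]
(array([ 5.969e+02, -1.609e+02,  2.000e-01,  6.500e+00]), np.float64(0.102))
44.4083
```

Run:
```python
from chk import *
i=viewer.camera_info("wrist"); R=np.array(i["R"]); C=-R.T@i["t"]
def inf(a,b): c=C+[a+60,b,0]; return dict(camera_matrix=i["camera_matrix"],R=R,t=-R@c)
I=[inf(45,55),inf(45,-55),inf(-60,0)]
W=tri([rays(p,j) for p,j in zip([(226.5,87.7),(365.4,117.7),(269.7,230)],I)]); L=tri([rays(p,j) for p,j in zip([(352.1,203.4),(262.4,303)],I[1:])])
print("win",W.round(1),"lamp",L.round(1),"yaw",np.degrees(np.arctan2(*(L-W)[[1,0]])).round(1))
for cx,cy in((280,0),): pass
# yaw at the full twist (r1) by the same fit is seen in r1o: outline matched
robot.servo_line([560,-161.2,260]); robot.hold(.5); s=robot.observe(); print(s["contact_force"],s["t"])
```

```text
win [ 562.7 -164.8   62.5] lamp [ 630.7 -157.5   65.3] yaw 6.1
[-0.83964063  0.34565591  0.39466128] 45.55
```

The head is up: the stripe is at z = 91.0. The box top reads 62.5–65.3 mm and the station is about 6° off in yaw. There's time left, so I'll square it up by gripping its sides and seat it gently before handing in.

Run:
```python
from chk import *
robot.movep([*P,150],rv(192)); robot.servo_line([*P,36],feed=90); robot.hold(.1)
grip(0.0,12); s=robot.observe(); f0=s["contact_force"]; print(s["grip_width"]*92,f0.round(1))
for z in(35.5,35,34.5,34):
    robot.servo_line([*P,z],feed=20); s=robot.observe(); d=(s["contact_force"]-f0)[2]; print(z,s["tcp_pos"].round(1),d.round(1))
    if d>8: break
grip(1.0); robot.hold(.1); robot.servo_line([*P,190],feed=150); print(robot.observe()["t"])
robot.hold(.3); i=viewer.camera_info("wrist"); im=snap("wrist","z.png"); out=im[:,:,::-1].copy()
t=np.linspace(0,6.28,60)
cv2.polylines(out,[np.array([proj([P[0]+16*np.cos(a),P[1]+16*np.sin(a),91],i) for a in t]).astype(np.int32)],True,(255,0,0),1)
Q=Ro.from_euler("z",12,degrees=True).as_matrix(); A=np.array([[50,28,65],[-50,28,65],[-50,-28,65],[50,-28,65]])@Q.T+[*P,0]
cv2.polylines(out,[np.array([proj(p,i) for p in A]).astype(np.int32)],True,(0,255,0),1)
cv2.imwrite("pics/zo.png",cv2.resize(out[60:,100:460],None,fx=1.6,fy=1.6))
a=feats(im,i); robot.movep([P[0]+45,P[1]+55,190],rv(192)); robot.hold(.4); j=viewer.camera_info("wrist"); b=feats(snap("wrist","z2.png"),j)
print("stripe",tri([rays(a["stripe"],i),rays(b["stripe"],j)]).round(1),robot.observe()["t"])
```

```text
57.56827509155909 [-1.   1.9  2.2]
35.5 [ 595.7 -160.7   35.9] 2.6
35 [ 595.7 -160.7   35.9] 6.2
34.5 [ 595.8 -160.7   35.8] 10.0
50.9
stripe [ 596.3 -161.6   90.8] 52.1833
```

View pics/zo.png

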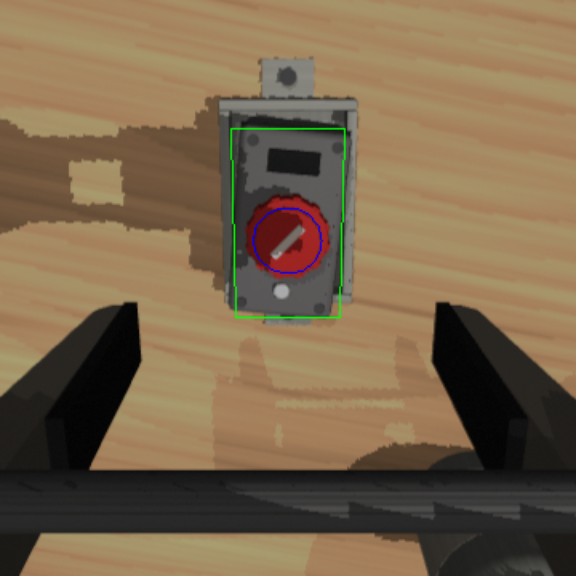

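The yaw error is now smaller (box centre near (287,240) in the crop). The station bears on the pocket floor, the head is up at 90.8 mm, and the arm is clear, so I'm handing in.

```bash
python3 -c "
from h import *
print(robot.job_done())"
```

```text
the job is handed in; nothing more can be done
None
```

I handed the job in at about 52 s of the 67 s: the station was set in the cradle and its button pushed down, twisted about 1.1–1.2 rad clockwise and drawn up to about 91 mm; the last picture shows it home a few degrees off square, but no verdict was returned.

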